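# Close the plate viewer's drawer and hold its filter knob on the third click

### The job

Push the open plate drawer of the viewer fully home, without slamming it, until it seats on its catch. Then turn the black filter knob on top clockwise from its dark stop, counting the clicks, to the third stop (yellow dot) and no further, and finish holding it there: it springs back to dark if you let go. Leave the tube rack, the tip box and the spare plate where they are.

Things in the scene. Friction and masses are not known exactly. Their poses are not given: they have to be found in the camera images.
- viewer: The plate viewer, a white bench instrument fixed to the bench, 300 wide, 300 deep, its flat cream deck 130 above the bench, with an amber window in a black frame (14 above the deck) on the rear two thirds. Origin: on the bench below the middle of its front face; +x points from the front face to the rear, +y to the left as seen from the front, z up. The drawer runs on a line 35 to +y of the origin; the knob's axis stands at x 55, y -95.
- drawer (a joint): Opening of the plate drawer in m: 0 = home and seated, grows as it comes out of the front face (along the viewer's -x); it starts 0.05 to 0.095 open. It slides with 1 to 2 N; from 14 mm open a roller catch resists with up to about 8 N, then, from about 7 mm, draws it home and keeps it there. A rigid stop lies at 0.
- drawer_front (a point): Middle of the outer face of the drawer's front panel, 89 above the bench. The flat cream panel is 172 wide (along the viewer's y), 58 high (60 to 118 above the bench) and 12 thick; the face looks along the viewer's -x. Seated, this point lies 12 in front of the viewer's front face. A white 96-well plate is clamped in the drawer behind it.
- filter_knob (a joint): Knob angle in rad, 0 = dark stop (black dot), growing clockwise from above. Click stops each 24 deg: 0.419 blue dot, 0.838 green, 1.257 yellow (the third), 1.676 red. A spring (0.08 N m at dark, 0.10 at the third) turns it back to dark when let go. The clicks add a sine of 0.056 N m: resistance peaks (0.15) 6 deg past a stop, is least (0.04) 6 deg before the next; that drop is the click.
- knob_bar: The upright black grip bar of the knob: 44 long (its own x), 14 thick (its y), 32 high, on a round skirt 48 across; white pointer line at its +x end. Origin on the knob's axis, 134 above the bench; the skirt's top is 8 above it, the bar reaches from 8 to 40 above it. Its z is up. At the dark stop its +x points 36 degrees to the left (counter-clockwise from above) of the viewer's +x; at the third stop 36 degrees to the right.
- knob_top (a point): Middle of the top of the knob's grip bar, on the axis, 174 above the bench; axes as knob_bar.
- tube_rack: Bystander: orange rack of capped tubes, 200 x 75, 59 high, loose, beside the viewer. Origin at the centre of its underside.
- tip_box: Bystander: white pipette tip box with yellow deck and upright blue lid, 122 x 98, 85 high, loose, beside the viewer. Origin at the centre of its underside.
- spare_plate: Bystander: white 96-well plate, 86 x 128, 14 high, loose, on the bench before the viewer, to the right of the drawer. Origin at the centre of its underside.

How it is judged (in metres and radians):
On the way, in this order (a step that is already met when the one before it is completed fails the run):
1. the drawer is home on its catch (value of joint drawer below 0.003 m), for 0.2 s.
2. the knob is held on the third stop (value of joint filter_knob between 1.147 and 1.367 rad and contact force between the fingers and knob_bar above 0.5 N), for 0.3 s.
At the end, for the whole second after the job is handed in: The drawer is home (within 3 mm of its stop), the knob stands on the third click stop (1.257 rad, within 0.11) and the fingers still hold its bar (more than 0.5 N) (all of step 2 and value of joint drawer below 0.003 m); the arm keeps its last pose, push and grip.
It fails at once if the drawer is slammed (faster than 0.4 m/s) (velocity of joint drawer below -0.4 m/s).
It fails at once if the knob is turned on past the third stop, more than half way to the fourth (value of joint filter_knob above 1.467 rad).
It fails at once if the tube rack is disturbed (30 mm) (distance of tube_rack from where it was at the start of the episode above 0.03 m).
It fails at once if the tip box is disturbed (30 mm) (distance of tip_box from where it was at the start of the episode above 0.03 m).
It fails at once if the spare plate is disturbed (30 mm) (distance of spare_plate from where it was at the start of the episode above 0.03 m).
It also fails if it takes over 64 s, if anything falls off the work surface, if the arm or the gripper's body presses on something with over 40 N, if the wrist force passes 120 N, or if a joint passes its speed limit or range.

### The arm

A 6-joint arm with a two-finger parallel gripper is mounted at the origin on the work surface. World frame = base frame: x ahead of the robot, y to its left, z up, the work surface at z = 0. Lengths are in m, angles in degrees, forces in N, time in s.
With the tool pointing down it reaches from about 0.25 to 0.725 m from the base axis. Payload 9.7 kg.
Tool frame: the origin (TCP) lies on the centre line of the jaws, within the pads' length; the fingertips stand 22 mm ahead of it and the grasp point (between the pads) lies 3 mm ahead of it; z points along the fingers, y is the direction in which the jaws open and shut (so a half turn about z gives the same grasp; the last joint's range is limited). The gripper opens to 85 mm and grips with 20 to 120 N. Pads are 22 mm wide; open, the fingers measure 114 mm over their backs; the gripper's body (76 mm by 85 mm) begins 54 mm behind the grasp point. The pads swing forward as they close: fully open they stand 13 mm farther back than shut.
Start: joints at [-68.468, 4.979, 10.078, 95.1, 0, 90], TCP at [0.202, -0.512, 0.253] pointing down, gripper open.
Joint ranges: [-179.16, 179.16], [-48.56, 103.87], [-65.8, 70.77], [-126.05, 130.52], [-82.76, 87.17], [-180, 180]. Speed limits (degrees/s): [127.2, 127.2, 147.25, 180, 180, 180].

### API

Orientations are given as [roll, pitch, yaw] about the fixed x, y, z axes, in that order (R = Rz(yaw) Ry(pitch) Rx(roll)).
In Python, from workcell import get_obs, camera, camera_params, job_done gives the robot as it stands.
- The arm moves only by the tool servo_tool, never from a script. Its argument "steps" is a list of rows, each an object of numbers: "x", "y", "z": the shift along the world's x, y, z in mm; "yaw": the turn about the world's z in degrees. A call has 1 to 12 rows; each row is the pose to reach, as a shift and turn from the pose measured when the call began; what a row does not reach only later rows make up. A row lasts 1/8 s, in which the tool goes at most 62.5 mm and 10.7 degrees, less where a joint would pass 70% of its speed; a pose out of reach is approached as far as the arm can. A call with a gripper value outside its range is refused whole. "grip" is the finger opening in mm, from 0 to 85.4, set as the call begins (left out, the last holds). The fingers move at their own pace and stop on an object; "grip_force" is the grip in N (left out, the last holds). Time passes only in rows, so rows that repeat a pose let the fingers close. It gives the time, the measured TCP pose, the force and the opening at its end, in the units of the state.
- get_obs(): the state, without advancing time (a new reading comes with each control period).
- camera(name): name is "scene" or "side" or "wrist"; returns (picture, depth): 420x560x3 uint8, red, green, blue; 420x560 float32, m along the optical axis (not along the pixel's ray), 0 where there is no reading.
- camera_params(name): a dict with "intrinsics" (3x3 intrinsics, pixels), "rvec" (rotation vector, rad) and "tvec" (3), from world to camera coordinates, as OpenCV has them; the wrist camera has in their place "hand_eye" (4x4, takes a point from camera to tool coordinates, whose origin is the TCP and whose axes are the flange's). Camera axes: x right, y down, z forward; pixel columns grow to the right and rows downward; lengths in m; the calibration is good to about 2 mm. A picture is of the moment at which its call begins: read the wrist's pose just before it. camera_params takes no time and is no camera call.
- job_done(): hands the job in, once; it reports no verdict.
The state is a dict: "time": time; "q": joint angles; "qd": joint speeds; "joint_efforts": joint torques, N m; "ee_pos": TCP position; "tcp_rot": TCP orientation; "wrist_force": force on the tool from outside, world axes, zero at the start; "torque": the same for the moment, N m; "opening": finger opening in m.
Only numpy, scipy, OpenCV 4.12 (cv2) and the standard library are available. Lean on these libraries where they do the work, as an engineer would, in place of code of your own. Each camera call takes 0.05 s, during which the arm holds its last target.

## Working session

There is one attempt and no reset: what is moved stays moved. The work goes in short steps, Python scripts to look and compute and a tool call to move; the robot and the scene stay as the last step left them, time stands still between calls to the robot, and variables do not carry over. Pictures are saved under pics/ and viewed, and the job is handed in when it is done.

Besides the shell and the picture viewer there is one more tool, called as a command line: name --argument value ..., lists and objects as JSON in quotes. servo_tool: Moves the arm, as the interface text tells. Its arguments: {"type":"object","properties":{"steps":{"type":"array"},"grip":{"type":"number"},"grip_force":{"type":"number"}},"required":["steps"]}

```bash
mkdir -p pics; ls; cat > h.py <<'E'
import numpy as np,cv2
from workcell import get_obs,camera,camera_params,job_done
def save(n,im): cv2.imwrite('pics/%s.png'%n,im[:,:,::-1])
def par(name,obs=None):
    p=camera_params(name);K=np.array(p['intrinsics'],float)
    if 'rvec' in p:
        R=cv2.Rodrigues(np.array(p['rvec'],float))[0];t=np.array(p['tvec'],float).ravel()
        return K,R.T,-R.T@t
    return K,p
def ray(name,uv):
    K,Rwc,C=par(name)
    uv=np.atleast_2d(uv).astype(float)
    d=np.c_[uv,np.ones(len(uv))]@np.linalg.inv(K).T@Rwc.T
    return C,d
def onz(name,uv,z):
    C,d=ray(name,uv); return C+d*((z-C[2])/d[:,2])[:,None]
def cloud(name,depth):
    K,Rwc,C=par(name);h,w=depth.shape
    u,v=np.meshgrid(np.arange(w),np.arange(h))
    d=np.stack([u,v,np.ones_like(u)],-1)@np.linalg.inv(K).T
    P=(d*depth[...,None])@Rwc.T+C
    P[depth==0]=np.nan
    return P
E
python3 - <<'E'
from h import *
print(get_obs())
for n in ['scene','side']:
    im,d=camera(n);save(n+'0',im);np.savez('pics/%s0.npz'%n,im=im,d=d)
    print(n,par(n))
E
```

```text
pics
{'time': 0.0, 'q': array([-6.84702979e+01,  5.01265240e+00,  1.00330384e+01,  9.51015576e+01,
       -1.05961645e-03,  9.00014930e+01]), 'qd': array([ 0.12699139,  0.0815803 ,  0.00930783, -0.08779288, -0.02205648,
       -0.05074953]), 'joint_efforts': array([ 6.86362728e-04, -5.20393431e+01,  4.64802575e+01,  1.62882416e-02,
       -2.80644218e-05,  2.22476774e-05]), 'ee_pos': array([ 0.2017557 , -0.51142231,  0.2525555 ]), 'tcp_rot': array([-1.79918828e+02,  1.06173055e-03,  2.15282106e+01]), 'wrist_force': array([ 0.40113016,  0.06141423, -0.86523378]), 'torque': array([-0.0621872 ,  0.02719336, -0.01950063]), 'opening': 0.08530766789287436}
scene (array([[419.92729108,   0.        , 273.11056478],
       [  0.        , 419.92729108, 206.12462519],
       [  0.        ,   0.        ,   1.        ]]), array([[-0.99695407, -0.06684429,  0.04017977],
       [-0.07699702,  0.76159608, -0.64346163],
       [ 0.01241099, -0.64459541, -0.76442313]]), array([0.54421185, 0.60743556, 0.76101131]))
side (array([[470.34852334,   0.        , 277.28470014],
       [  0.        , 470.34852334, 218.52864212],
       [  0.        ,   0.        ,   1.        ]]), array([[ 0.99020468, -0.07814329,  0.11570787],
       [-0.13943076, -0.50991195,  0.8488515 ],
       [-0.00733123, -0.85666996, -0.51581278]]), array([ 0.43125962, -0.91084212,  0.73863556]))
```

View pics/scene0.png

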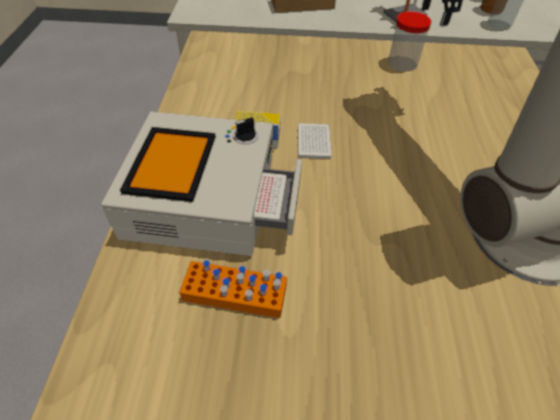

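View pics/side0.png

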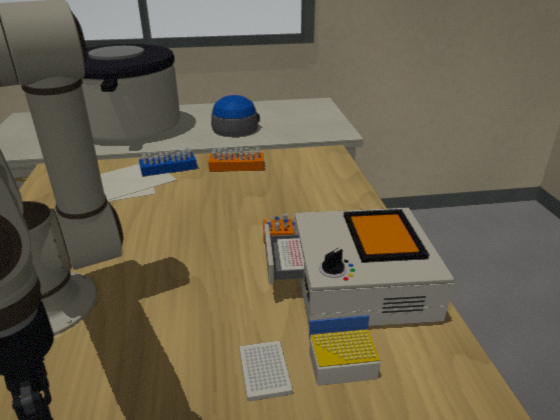

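The scene picture shows the viewer at about (190,180) with its front towards the robot. The open drawer panel is at (296,197), the knob at (245,128), the spare plate at (314,140), the tip box behind the viewer at (262,120) and the rack at (235,287). The side view shows the knob at (333,264) and the panel at (269,250).

```bash
python3 - <<'E'
from h import *
for n in ['scene','side']:
    z=np.load('pics/%s0.npz'%n);im,d=z['im'],z['d']
    P=cloud(n,d)
    roi=np.zeros(d.shape,bool)
    if n=='scene': roi[100:260,95:320]=1
    else: roi[195:330,255:460]=1
    m=roi&(abs(P[...,2]-.130)<.006)
    m2=cv2.morphologyEx(m.astype(np.uint8),cv2.MORPH_OPEN,np.ones((3,3)))
    q=P[m2>0]; print(n,'deck n',len(q),'z med',np.median(q[:,2]))
    r=cv2.minAreaRect((q[:,:2]*1000).astype(np.float32));print(' deck rect',r);print(cv2.boxPoints(r).round(1).tolist())
    # window: orange + frame
    hsv=cv2.cvtColor(im,cv2.COLOR_RGB2HSV)
    blk=roi&(hsv[...,2]<60)
    nn,lab,st,cen=cv2.connectedComponentsWithStats(blk.astype(np.uint8))
    for i in range(1,nn):
        if st[i,4]>60: print(' blk',st[i],cen[i].round(1),'z range',np.nanpercentile(P[lab==i],[5,50,95],axis=0).round(4).tolist())
    # knob: points 0.15<z<0.18 
    k=roi&(P[...,2]>.150)&(P[...,2]<.185)
    kk=P[k]; print(' knob pts',len(kk),np.nanmedian(kk,axis=0),np.nanmin(kk,axis=0),np.nanmax(kk,axis=0))
    t=roi&(P[...,2]>.168)&(P[...,2]<.185);kk=P[t];print(' top',len(kk),kk.mean(0),cv2.minAreaRect((kk[:,:2]*1000).astype(np.float32)))
E
```

```text
scene deck n 9953 z med 0.12928548901827175
 deck rect ((757.4337158203125, -39.89784240722656), (303.7445373535156, 300.8885192871094), 86.5003433227539)
[[598.0, -182.3000030517578], [898.2999877929688, -200.6999969482422], [916.9000244140625, 102.5], [616.5, 120.9000015258789]]
 blk [236 118  19  23 318] [245.4 130. ] z range [[0.6393, -0.1318, 0.1387], [0.6539, -0.1193, 0.1516], [0.6717, -0.1077, 0.173]]
 blk [ 121  128   94   74 1376] [167.7 169. ] z range [[0.7305, -0.1147, 0.1366], [0.8018, 0.0235, 0.1427], [0.8749, 0.0784, 0.1446]]
 blk [256 220  31   8 140] [270.8 223.8] z range [[0.5536, 0.0775, 0.0698], [0.5809, 0.0795, 0.0773], [0.6099, 0.0819, 0.0848]]
 knob pts 221 [ 0.65569768 -0.12392302  0.16702053] [ 0.63660143 -0.14199629  0.15013687] [ 0.6755837  -0.11141993  0.17500371]
 top 103 [ 0.65612905 -0.12615379  0.1720169 ] ((656.4532470703125, -127.70928955078125), (42.9027214050293, 14.37131404876709), 32.5457649230957)
side deck n 6175 z med 0.129942422055064
 deck rect ((755.9072265625, -43.72657775878906), (303.49786376953125, 300.8593444824219), 86.41300964355469)

[... 757 characters left out ...]
.0764], [0.5993, -0.0357, 0.0876]]
 blk [384 296  42   4  62] [404.  297.7] z range [[0.759, -0.1981, 0.0832], [0.7965, -0.1955, 0.0858], [0.8373, -0.1925, 0.088]]
 blk [383 305  41   4  62] [403.  306.3] z range [[0.7568, -0.1979, 0.0588], [0.7952, -0.1953, 0.062], [0.8358, -0.1918, 0.065]]
 blk [382 309  41   4  63] [402.3 310.6] z range [[0.7576, -0.1983, 0.0474], [0.7979, -0.1955, 0.0495], [0.836, -0.1918, 0.0528]]
 knob pts 233 [ 0.65393016 -0.13810952  0.16771894] [ 0.63485128 -0.15056078  0.15019867] [ 0.67603611 -0.11699843  0.17598101]
 top 113 [ 0.65409152 -0.13530864  0.17266164] ((654.3612670898438, -133.08558654785156), (45.68967819213867, 15.815940856933594), 35.79981231689453)
```

```bash
python3 - <<'E'
import cv2
a=cv2.imread('pics/side0.png')[190:330,250:450];cv2.imwrite('pics/sc.png',cv2.resize(a,None,fx=4,fy=4,interpolation=cv2.INTER_CUBIC))
a=cv2.imread('pics/scene0.png')[100:250,110:320];cv2.imwrite('pics/cc.png',cv2.resize(a,None,fx=3.8,fy=3.8,interpolation=cv2.INTER_CUBIC))
E
```

```text
(no output)
```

View pics/sc.png

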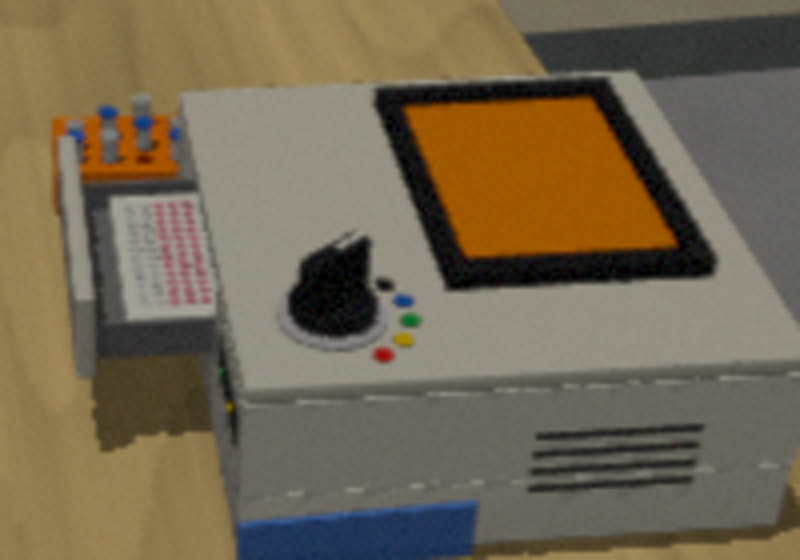

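View pics/cc.png

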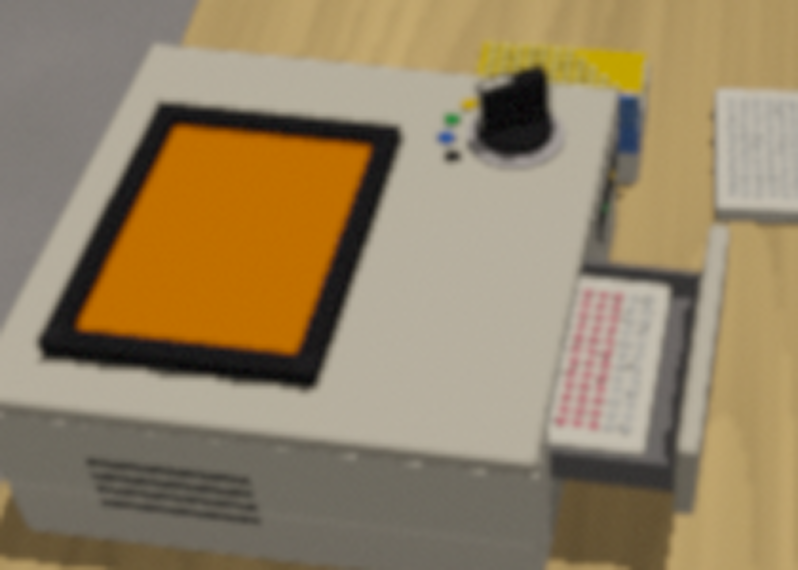

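```bash
python3 - <<'E'
from h import *
for n in ['scene','side']:
    z=np.load('pics/%s0.npz'%n);im,d=z['im'],z['d']
    P=cloud(n,d)
    m=(P[...,2]>.108)&(P[...,2]<.125)&(P[...,0]>.48)&(P[...,0]<.598)&(P[...,1]>-.12)&(P[...,1]<.12)
    q=P[m];print(n,len(q));print(cv2.minAreaRect((q[:,:2]*1000).astype(np.float32)),np.median(q[:,2]))
    v=(q-np.array([.607,-.0326,0]));a=np.deg2rad(-3.5);ux=np.array([np.cos(a),np.sin(a),0]);uy=np.array([-ux[1],ux[0],0])
    print('vx pct',np.percentile(v@ux,[2,10,50,90,98]),'vy',np.percentile(v@uy,[1,99]))
    for nm,c in [('spare',(.0,.022,.42,.56,-.25,-.06)),('tip',(.02,.12,.5,.8,-.34,-.21)),('rack',(.03,.1,.5,.9,.13,.4))]:
        m=(P[...,2]>c[0]+.008)&(P[...,2]<c[1])&(P[...,0]>c[2])&(P[...,0]<c[3])&(P[...,1]>c[4])&(P[...,1]<c[5])
        q=P[m]; print(nm,len(q),np.percentile(q,[2,98],axis=0).round(3).tolist() if len(q) else '')
E
```

```text
scene 374
((535.4361572265625, 7.963218688964844), (174.3507537841797, 12.780035972595215), 86.35108947753906) 0.11652245600227457
vx pct [-0.07969801 -0.07882721 -0.07399527 -0.06898555 -0.06792198] vy [-0.04448818  0.12265959]
spare 419 [[0.449, -0.249, 0.01], [0.53, -0.203, 0.016]]
tip 510 [[0.586, -0.316, 0.038], [0.702, -0.227, 0.081]]
rack 1446 [[0.552, 0.169, 0.038], [0.734, 0.24, 0.06]]
side 237
((534.1630859375, 5.33099365234375), (174.02195739746094, 12.714731216430664), 86.60060119628906) 0.11768520320904063
vx pct [-0.08094483 -0.08014575 -0.07526692 -0.07001763 -0.06891804] vy [-0.05313163  0.1161331 ]
spare 631 [[0.447, -0.249, 0.012], [0.529, -0.209, 0.017]]
tip 3505 [[0.586, -0.324, 0.031], [0.703, -0.233, 0.084]]
rack 322 [[0.549, 0.168, 0.038], [0.626, 0.238, 0.061]]
```

servo_tool --steps '[{"x": 0, "y": 0, "z": 0, "yaw": -8}, {"x": 0, "y": 0, "z": 0, "yaw": -8}]' --grip 0 --grip_force 30

```text
time: 0.35
ee_pos: [0.2018, -0.5114, 0.2522]
tcp_rot: [-179.9, 0.0, 13.6]
wrist_force: [-0.4, -0.1, -0.4]
opening: 0.0517
```

```bash
python3 -c "
from h import *
print(get_obs()['q'])"
```

```text
[-6.84716879e+01  5.02886321e+00  1.00154523e+01  9.50988708e+01
  8.91444315e-03  9.79545696e+01]
```

The viewer's yaw is about -3.5°. The panel face sits at about (0.529, 0.007), roughly 67 mm open. The knob axis is at (0.656, -0.131), and two estimates agree on it. Because of the wrist's range I'll use the half-turned yaw.

servo_tool --steps '[{"x": 20, "y": 40, "z": 0, "yaw": 10}, {"x": 42, "y": 85, "z": 0, "yaw": 20}, {"x": 65, "y": 130, "z": 0, "yaw": 30}, {"x": 88, "y": 174, "z": 0, "yaw": 40}, {"x": 112, "y": 218, "z": 0, "yaw": 50}, {"x": 134, "y": 261, "z": 0, "yaw": 60}, {"x": 157, "y": 305, "z": 0, "yaw": 70}, {"x": 180, "y": 350, "z": 0, "yaw": 80}, {"x": 202, "y": 393, "z": 0, "yaw": 90}, {"x": 224, "y": 436, "z": 0, "yaw": 100}, {"x": 246, "y": 480, "z": 0, "yaw": 110}, {"x": 268, "y": 522, "z": 0, "yaw": 120}]' --grip 0

```text
time: 1.85
ee_pos: [0.4702, 0.0123, 0.2522]
tcp_rot: [-179.9, 0.0, 134.1]
wrist_force: [0.8, -1.3, -0.8]
opening: 0.0001
```

servo_tool --steps '[{"x": 0, "y": 0, "z": -30, "yaw": 10}, {"x": 0, "y": 0, "z": -60, "yaw": 20}, {"x": 0, "y": 0, "z": -90, "yaw": 30}, {"x": 0, "y": 0, "z": -120, "yaw": 40}, {"x": 0, "y": 0, "z": -152, "yaw": 42.4}, {"x": 0, "y": 0, "z": -152, "yaw": 42.4}]'

```text
time: 2.6
ee_pos: [0.4687, 0.0123, 0.0982]
tcp_rot: [-179.9, -0.2, 176.7]
wrist_force: [0.0, -0.3, 0.1]
opening: 0.0002
```

```bash
python3 - <<'E'
from h import *
o=get_obs();print(o['q'],o['ee_pos'])
im,d=camera('side');save('side1',im[150:350,200:460].repeat(3,0).repeat(3,1))
E
```

```text
[  1.5622347   -6.08012189 -18.04103339  78.27093597  -0.10415331
   4.90936025] [0.46871198 0.01230487 0.09823849]
```

View pics/side1.png

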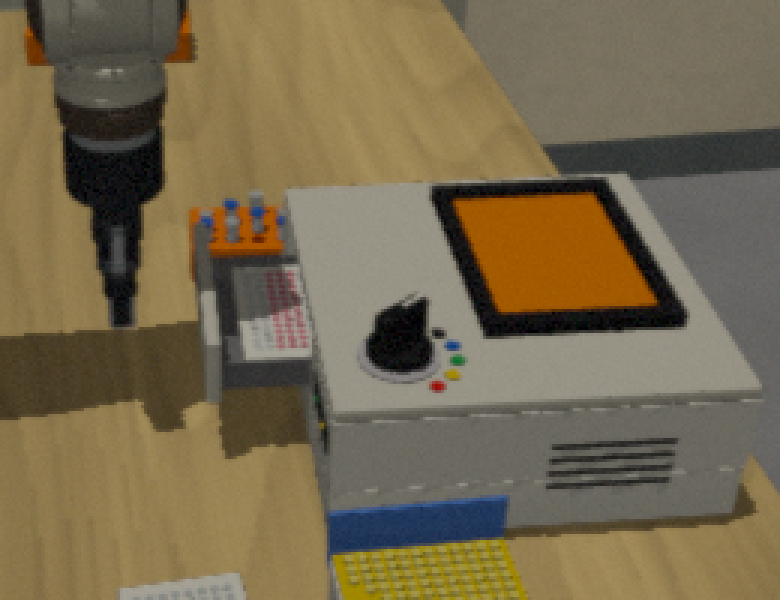

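The shut fingers stand squarely in front of the panel, seen at about (122,325) in the crop with the panel at (210,330). Now I'll push gently.

servo_tool --steps '[{"x": 12, "y": -1, "z": 3}, {"x": 24, "y": -2, "z": 3}, {"x": 34, "y": -3, "z": 3}, {"x": 40, "y": -3, "z": 3}, {"x": 45, "y": -3, "z": 3}, {"x": 50, "y": -4, "z": 3}, {"x": 55, "y": -4, "z": 3}, {"x": 60, "y": -4, "z": 3}, {"x": 66, "y": -5, "z": 3}, {"x": 72, "y": -5, "z": 3}, {"x": 78, "y": -5, "z": 3}, {"x": 84, "y": -6, "z": 3}]'

```text
schema error: expected keys x, y, z, yaw
```

servo_tool --steps '[{"x": 12, "y": -1, "z": 3, "yaw": 0}, {"x": 24, "y": -2, "z": 3, "yaw": 0}, {"x": 34, "y": -3, "z": 3, "yaw": 0}, {"x": 40, "y": -3, "z": 3, "yaw": 0}, {"x": 45, "y": -3, "z": 3, "yaw": 0}, {"x": 50, "y": -4, "z": 3, "yaw": 0}, {"x": 55, "y": -4, "z": 3, "yaw": 0}, {"x": 60, "y": -4, "z": 3, "yaw": 0}, {"x": 66, "y": -5, "z": 3, "yaw": 0}, {"x": 72, "y": -5, "z": 3, "yaw": 0}, {"x": 78, "y": -5, "z": 3, "yaw": 0}, {"x": 84, "y": -6, "z": 3, "yaw": 0}]'

```text
time: 4.15
ee_pos: [0.5541, 0.0065, 0.103]
tcp_rot: [-179.9, -0.1, 176.6]
wrist_force: [-1.3, 1.7, 0.1]
opening: -0.0001
```

servo_tool --steps '[{"x": 5, "y": 0, "z": 0, "yaw": 0}, {"x": 10, "y": -1, "z": 0, "yaw": 0}, {"x": 14, "y": -1, "z": 0, "yaw": 0}, {"x": 17, "y": -1, "z": 0, "yaw": 0}, {"x": 19, "y": -1, "z": 0, "yaw": 0}, {"x": 21, "y": -1, "z": 0, "yaw": 0}]'

```text
time: 4.9
ee_pos: [0.5741, 0.0053, 0.103]
tcp_rot: [-179.9, -0.2, 176.6]
wrist_force: [-10.7, -1.3, 4.7]
opening: -0.0001
```

In the catch zone, with about 9 N of resistance. Continuing in small steps.

servo_tool --steps '[{"x": 2, "y": 0, "z": 0, "yaw": 0}, {"x": 4, "y": 0, "z": 0, "yaw": 0}, {"x": 6, "y": 0, "z": 0, "yaw": 0}, {"x": 7, "y": 0, "z": 0, "yaw": 0}, {"x": 8, "y": -1, "z": 0, "yaw": 0}, {"x": 9, "y": -1, "z": 0, "yaw": 0}]'

```text
time: 5.65
ee_pos: [0.5831, 0.0045, 0.103]
tcp_rot: [-179.9, -0.2, 176.6]
wrist_force: [-2.1, 0.9, 0.2]
opening: -0.0001
```

```bash
python3 - <<'E'
from h import *
im,d=camera('scene');save('scene2',im[80:260,100:340].repeat(3,0).repeat(3,1))
P=cloud('scene',d)
a=np.deg2rad(-3.5);ux=np.array([np.cos(a),np.sin(a),0]);uy=np.array([-ux[1],ux[0],0])
v=P-np.array([.607,-.0326,0]);vx,vy=v@ux,v@uy
m=(P[...,2]>.108)&(P[...,2]<.124)&(vx<.0)&(vx>-.12)&(vy>.05)&(vy<.12)
print(m.sum(),np.percentile(vx[m],[2,50,98]))
E
```

```text
156 [-0.01593596 -0.01012206 -0.00333686]
```

View pics/scene2.png

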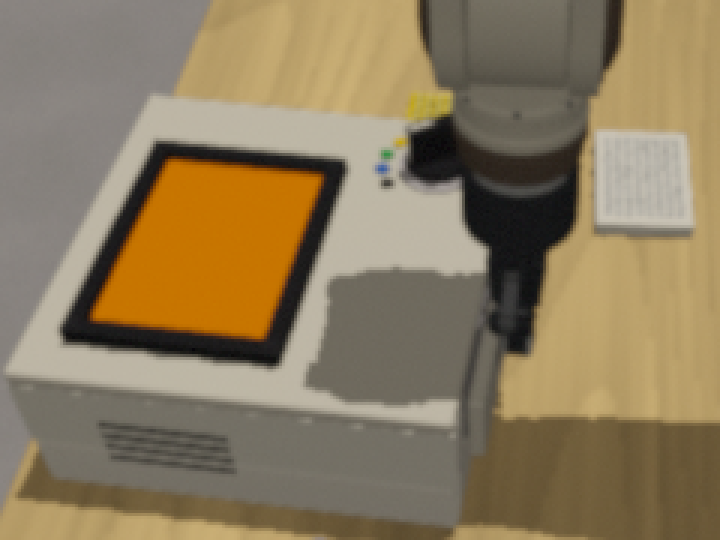

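The panel is nearly home: its face is at vx ≈ -16 mm and the target is -12 mm. I'll keep pushing until the stop answers.

servo_tool --steps '[{"x": 1, "y": 0, "z": 0, "yaw": 0}, {"x": 2, "y": 0, "z": 0, "yaw": 0}, {"x": 3, "y": 0, "z": 0, "yaw": 0}, {"x": 4, "y": 0, "z": 0, "yaw": 0}, {"x": 4, "y": 0, "z": 0, "yaw": 0}]'

```text
time: 6.32
ee_pos: [0.5868, 0.0044, 0.1031]
tcp_rot: [-179.9, -0.3, 176.6]
wrist_force: [-5.9, -0.6, 2.2]
opening: 0.0001
```

servo_tool --steps '[{"x": 1, "y": 0, "z": 0, "yaw": 0}, {"x": 2, "y": 0, "z": 0, "yaw": 0}, {"x": 2, "y": 0, "z": 0, "yaw": 0}, {"x": 2, "y": 0, "z": 0, "yaw": 0}]'

```text
time: 6.82
ee_pos: [0.5869, 0.0044, 0.1031]
tcp_rot: [-179.9, -0.5, 176.6]
wrist_force: [-12.6, -0.3, 5.9]
opening: -0.0001
```

The force rose to 12.6 N with no motion, so the drawer is against its stop. I'll back off, rise and move above the knob.

servo_tool --steps '[{"x": -8, "y": 0, "z": 0, "yaw": 0}, {"x": -25, "y": 1, "z": 0, "yaw": 0}, {"x": -30, "y": 1, "z": 40, "yaw": 0}, {"x": -30, "y": 0, "z": 90, "yaw": 5}, {"x": -25, "y": -10, "z": 140, "yaw": 10}, {"x": 0, "y": -40, "z": 150, "yaw": 18}, {"x": 25, "y": -75, "z": 150, "yaw": 26}, {"x": 50, "y": -110, "z": 150, "yaw": 33}, {"x": 69, "y": -135, "z": 150, "yaw": 35.9}, {"x": 69, "y": -135, "z": 150, "yaw": 35.9}]' --grip 60

```text
time: 8.07
ee_pos: [0.6567, -0.1323, 0.2519]
tcp_rot: [-179.9, -0.5, -147.6]
wrist_force: [0.6, 0.4, -0.6]
opening: 0.0596
```

```bash
python3 - <<'E'
from h import *
from scipy.spatial.transform import Rotation as Ro
o=get_obs();print(o['q'],o['ee_pos'],o['tcp_rot'],o['opening'])
im,d=camera('wrist');save('w3',im)
p=camera_params('wrist');K=np.array(p['intrinsics']);H=np.array(p['hand_eye']);R=Ro.from_euler('xyz',o['tcp_rot'],degrees=True).as_matrix()
h,w=d.shape;u,v=np.meshgrid(np.arange(w),np.arange(h))
c=np.stack([u,v,np.ones_like(u)],-1)@np.linalg.inv(K).T*d[...,None]
P=(c@H[:3,:3].T+H[:3,3])@R.T+o['ee_pos'];P[d==0]=np.nan
m=(P[...,2]>.166)&(P[...,2]<.181)&(np.hypot(P[...,0]-.656,P[...,1]+.131)<.04)
q=P[m];print(len(q),np.median(q[:,2]) if len(q) else '')
if len(q)>5: print(cv2.minAreaRect((q[:,:2]*1000).astype(np.float32)))
im,d=camera('scene');P=cloud('scene',d);save('scene3',im[80:260,100:340].repeat(3,0).repeat(3,1))
a=np.deg2rad(-3.5);ux=np.array([np.cos(a),np.sin(a),0]);uy=np.array([-ux[1],ux[0],0])
v=P-np.array([.607,-.0326,0]);vx,vy=v@ux,v@uy
m=(P[...,2]>.106)&(P[...,2]<.124)&(vx<.0)&(vx>-.12)&(vy>-.05)&(vy<.12)
print(m.sum(),np.percentile(vx[m],[2,50,98]))
E
```

```text
[-11.21972608  23.01660909  31.53319734  98.81155976  -0.42813504
 -43.6109154 ] [ 0.65670912 -0.13227039  0.25190323] [-179.89347355   -0.50887975 -147.60818167] 0.05964272044820794
1198 0.1733589102305968
((655.3380126953125, -132.0169219970703), (44.83147430419922, 13.625510215759277), 32.7606201171875)
365 [-0.01207673 -0.00678681 -0.0004524 ]
```

View pics/w3.png

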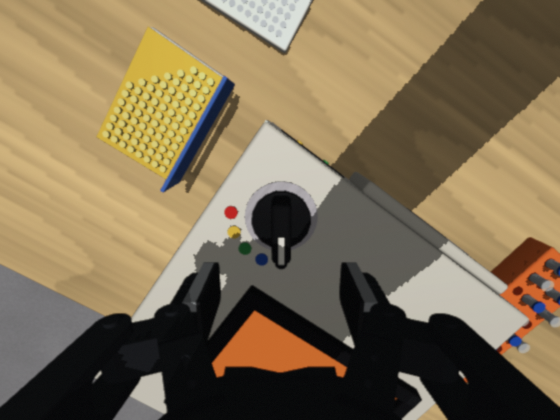

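View pics/scene3.png

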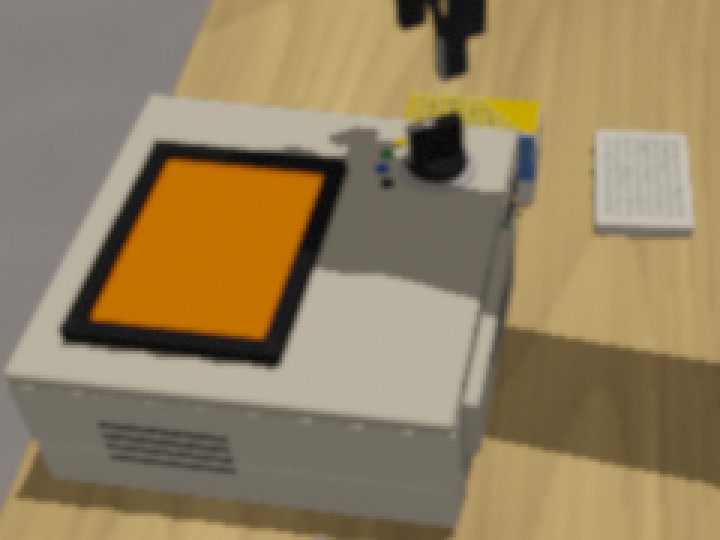

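The drawer is home: its face is at vx = -12.1 mm. The wrist camera puts the bar at (655.3, -132.0) mm, yaw 32.8°, top at 173 mm, which agrees with the other views. Descending onto it.

servo_tool --steps '[{"x": -1, "y": 1, "z": -20, "yaw": 0}, {"x": -1, "y": 1, "z": -40, "yaw": 0}, {"x": -1, "y": 1, "z": -58, "yaw": 0}, {"x": -1, "y": 1, "z": -70, "yaw": 0}, {"x": -1, "y": 1, "z": -78, "yaw": 0}, {"x": -1, "y": 1, "z": -83, "yaw": 0}, {"x": -1, "y": 1, "z": -83, "yaw": 0}]'

```text
time: 9.05
ee_pos: [0.6548, -0.1294, 0.1699]
tcp_rot: [-179.9, -0.5, -147.6]
wrist_force: [0.3, -0.1, 0.9]
opening: 0.0599
```

servo_tool --steps '[{"x": 0, "y": 0, "z": 0, "yaw": 0}, {"x": 0, "y": 0, "z": 0, "yaw": 0}, {"x": 0, "y": 0, "z": 0, "yaw": 0}, {"x": 0, "y": 0, "z": 0, "yaw": 0}, {"x": 0, "y": 0, "z": 0, "yaw": 0}, {"x": 0, "y": 0, "z": 0, "yaw": 0}]' --grip 0 --grip_force 40

```text
time: 9.8
ee_pos: [0.656, -0.1313, 0.1707]
tcp_rot: [-179.6, -0.4, -147.6]
wrist_force: [6.5, -8.4, -0.3]
opening: 0.0131
```

```bash
python3 - <<'E'
from h import *
o=get_obs();print(o)
im,d=camera('side');save('side4',im[170:330,250:450].repeat(3,0).repeat(3,1))
E
```

```text
{'time': 9.8, 'q': array([-11.0980771 ,  20.91153334,  19.75214759,  88.88512614,
        -0.55802294, -43.45326144]), 'qd': array([-0.07182935,  0.01757051,  0.10155637,  0.01902406, -0.01904943,
        0.06749667]), 'joint_efforts': array([  5.00886708, -69.69287395,  43.91284347,   3.18348147,
         1.91617012,   0.08172615]), 'ee_pos': array([ 0.65604754, -0.13129876,  0.17073708]), 'tcp_rot': array([-179.62551885,   -0.41609756, -147.6459587 ]), 'wrist_force': array([ 6.53894967, -8.42546515, -0.34309011]), 'torque': array([-1.61875389, -1.1460462 ,  0.13864163]), 'opening': 0.013117010089626074}
```

View pics/side4.png

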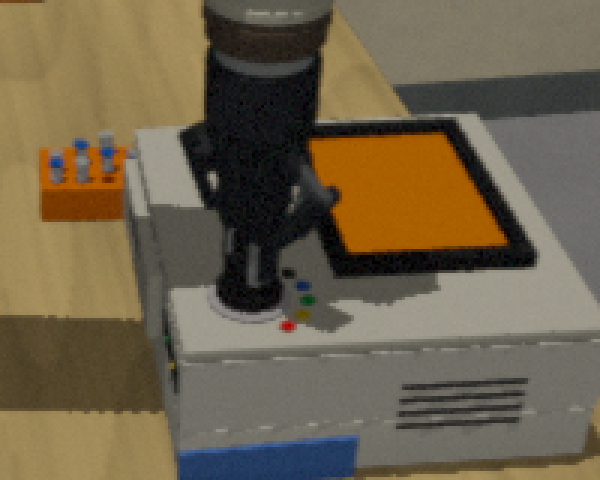

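The bar is gripped, with the opening at 13.1 mm and the TCP pulled onto the axis. Now the first click.

servo_tool --steps '[{"x": 0, "y": 0, "z": 0, "yaw": -3}, {"x": 0, "y": 0, "z": 0, "yaw": -6}, {"x": 0, "y": 0, "z": 0, "yaw": -6}]' --grip_force 60

```text
time: 10.22
ee_pos: [0.6562, -0.1314, 0.1708]
tcp_rot: [-179.6, -0.4, -153.6]
wrist_force: [0.4, -1.0, -0.5]
opening: 0.013
```

```bash
python3 -c "
from h import *
o=get_obs();print(o['torque'],o['joint_efforts'][5],o['tcp_rot'],o['opening'])"
```

```text
[0.05762824 0.0249861  0.11466465] 0.5789409577846527 [-179.61804965   -0.40456073 -153.62132281] 0.013018279623881173
```

servo_tool --steps '[{"x": 0, "y": 0, "z": 0, "yaw": -4}, {"x": 0, "y": 0, "z": 0, "yaw": -8}, {"x": 0, "y": 0, "z": 0, "yaw": -12}, {"x": 0, "y": 0, "z": 0, "yaw": -12}]'

```text
time: 10.72
ee_pos: [0.6562, -0.1313, 0.1708]
tcp_rot: [-179.6, -0.4, -165.5]
wrist_force: [0.9, 0.1, -0.5]
opening: 0.013
```

```bash
python3 -c "
from h import *
o=get_obs();print(o['torque'],o['joint_efforts'][5],o['tcp_rot'],o['opening'])"
```

```text
[ 0.32251907 -0.03086014  0.08226324] 0.6098020635545254 [-179.63338831   -0.39809993 -165.53960864] 0.01300564876444161
```

servo_tool --steps '[{"x": 0, "y": 0, "z": 0, "yaw": -3}, {"x": 0, "y": 0, "z": 0, "yaw": -6}, {"x": 0, "y": 0, "z": 0, "yaw": -6}]'

```text
time: 11.1
ee_pos: [0.6562, -0.1313, 0.1708]
tcp_rot: [-179.6, -0.4, -171.4]
wrist_force: [0.9, 0.3, -1.2]
opening: 0.0129
```

```bash
python3 -c "
from h import *
o=get_obs();print(o['torque'],o['joint_efforts'][5],o['tcp_rot'],o['opening'],o['ee_pos'],o['wrist_force'])"
```

```text
[ 0.30323691 -0.06345985  0.14583849] 0.5078471079468727 [-179.63942352   -0.39593582 -171.40956339] 0.012912455463637992 [ 0.65622781 -0.13128541  0.17081835] [ 0.86211602  0.27131873 -1.2264954 ]
```

servo_tool --steps '[{"x": 0, "y": 0, "z": 0, "yaw": -3}, {"x": 0, "y": 0, "z": 0, "yaw": -6}, {"x": 0, "y": 0, "z": 0, "yaw": -6}]'

```text
time: 11.48
ee_pos: [0.6563, -0.1313, 0.1708]
tcp_rot: [-179.6, -0.4, -177.3]
wrist_force: [0.1, 0.6, -0.6]
opening: 0.013
```

```bash
python3 -c "
from h import *
o=get_obs();print(o['torque'],o['joint_efforts'][5],o['tcp_rot'],o['opening'])"
```

```text
[ 0.33683063 -0.11293423  0.1587586 ] 0.5659371614456177 [-179.64338653   -0.39097825 -177.26507247] 0.013039886354189198
```

servo_tool --steps '[{"x": 0, "y": 0, "z": 0, "yaw": -4}, {"x": 0, "y": 0, "z": 0, "yaw": -8}, {"x": 0, "y": 0, "z": 0, "yaw": -12}, {"x": 0, "y": 0, "z": 0, "yaw": -12}]'

```text
time: 11.98
ee_pos: [0.6563, -0.1312, 0.1708]
tcp_rot: [-179.7, -0.4, 170.9]
wrist_force: [1.1, -1.0, -1.1]
opening: 0.0128
```

```bash
python3 -c "
from h import *
o=get_obs();print(o['torque'],o['joint_efforts'][5],o['tcp_rot'],o['opening'])"
```

```text
[ 0.34034481 -0.19760855  0.04042131] 0.6060207635164261 [-179.65261517   -0.3839741   170.88533945] 0.012803958135781732
```

servo_tool --steps '[{"x": 0, "y": 0, "z": 0, "yaw": -3}, {"x": 0, "y": 0, "z": 0, "yaw": -6}, {"x": 0, "y": 0, "z": 0, "yaw": -6}]'

```text
time: 12.35
ee_pos: [0.6564, -0.1312, 0.1708]
tcp_rot: [-179.7, -0.4, 165.1]
wrist_force: [1.3, -0.6, -0.5]
opening: 0.013
```

```bash
python3 - <<'E'
from h import *
o=get_obs();print(o['torque'],o['joint_efforts'][5],o['tcp_rot'],o['opening'],o['q'])
im,d=camera('side');a=im[220:310,290:390].repeat(6,0).repeat(6,1);save('side5',a)
im,d=camera('wrist');save('w5',im)
E
```

```text
[ 0.33781998 -0.25341075  0.12392371] 0.5013568326830864 [-179.65533084   -0.3815604   165.05547149] 0.013013084116671566 [-11.17727617  21.33647239  20.30941613  89.3763254   -0.31885471
   3.7672271 ]
```

View pics/side5.png

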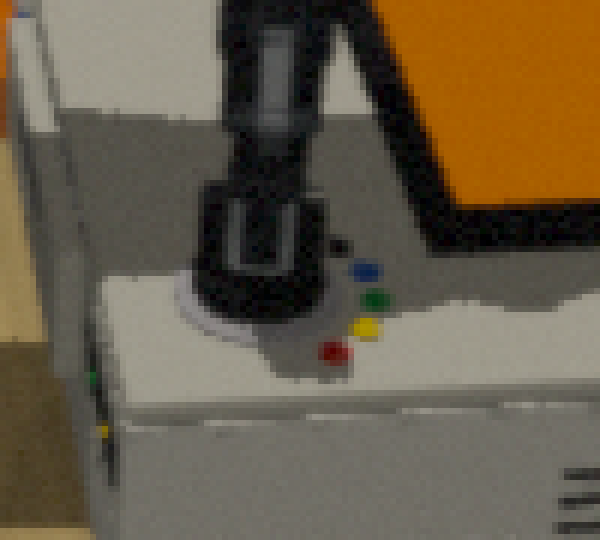

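View pics/w5.png

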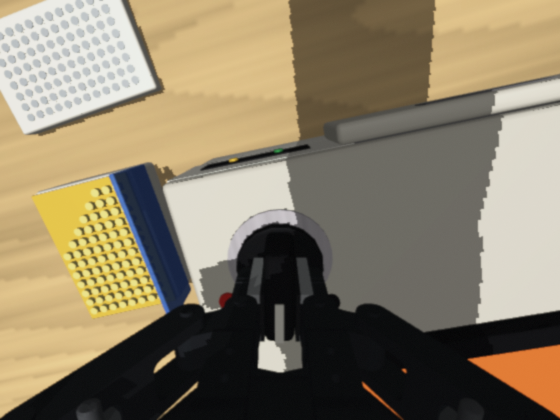

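Two clicks so far: torque went 0.159, then 0.040, then 0.124 N m. The wrist view shows the bar straight between the pads with the pointer in line at (279,320), so nothing has slipped. About 47.3° is turned, with 24.7° left to the third stop.

servo_tool --steps '[{"x": 0, "y": 0, "z": 0, "yaw": -3}, {"x": 0, "y": 0, "z": 0, "yaw": -6.5}, {"x": 0, "y": 0, "z": 0, "yaw": -6.5}]'

```text
time: 12.82
ee_pos: [0.6564, -0.1312, 0.1708]
tcp_rot: [-179.7, -0.4, 158.7]
wrist_force: [1.2, -0.2, -1.1]
opening: 0.013
```

```bash
python3 -c "
from h import *
o=get_obs();print(o['torque'],o['joint_efforts'][5],o['tcp_rot'],o['opening'])"
```

```text
[ 0.28605569 -0.25653505  0.17470406] 0.6482282839715481 [-179.65832605   -0.37612101  158.65833112] 0.013022796322121307
```

servo_tool --steps '[{"x": 0, "y": 0, "z": 0, "yaw": -4}, {"x": 0, "y": 0, "z": 0, "yaw": -8}, {"x": 0, "y": 0, "z": 0, "yaw": -12}, {"x": 0, "y": 0, "z": 0, "yaw": -12}]'

```text
time: 13.32
ee_pos: [0.6565, -0.1311, 0.1708]
tcp_rot: [-179.7, -0.4, 146.8]
wrist_force: [1.1, -0.6, -0.5]
opening: 0.0131
```

```bash
python3 -c "
from h import *
o=get_obs();print(o['torque'],o['joint_efforts'][5],o['tcp_rot'],o['opening'])"
```

```text
[ 0.28033726 -0.44373006  0.03197461] 0.6136668473482132 [-179.6673092    -0.37113258  146.79993646] 0.013114707842219754
```

servo_tool --steps '[{"x": 0, "y": 0, "z": 0, "yaw": -3}, {"x": 0, "y": 0, "z": 0, "yaw": -6}, {"x": 0, "y": 0, "z": 0, "yaw": -6}]'

```text
time: 13.7
ee_pos: [0.6565, -0.1311, 0.1708]
tcp_rot: [-179.7, -0.4, 141.0]
wrist_force: [1.2, 0.2, -1.6]
opening: 0.0131
```

```bash
python3 - <<'E'
from h import *
o=get_obs();print(o['torque'],o['joint_efforts'][5],o['tcp_rot'],o['opening'],o['q'],o['wrist_force'])
im,d=camera('side');a=im[220:310,290:390].repeat(6,0).repeat(6,1);save('side6',a)
im,d=camera('wrist');save('w6',im)
E
```

```text
[ 0.33107848 -0.46612759  0.11017963] 0.5100191384553909 [-179.67311702   -0.36394812  140.96539301] 0.013069631783267982 [-11.24662215  21.43468097  20.4391358   89.47882343  -0.11951583
  27.78744139] [ 1.21969974  0.22576924 -1.58660177]
```

View pics/w6.png

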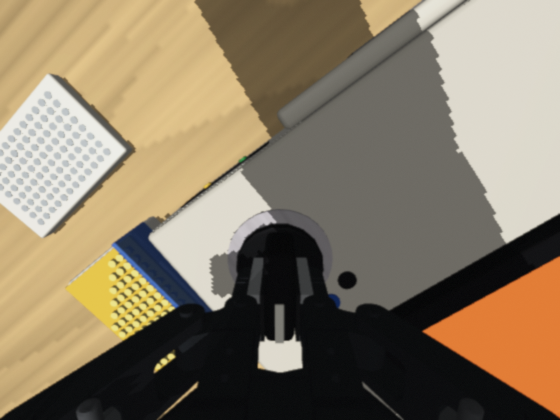

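View pics/side6.png

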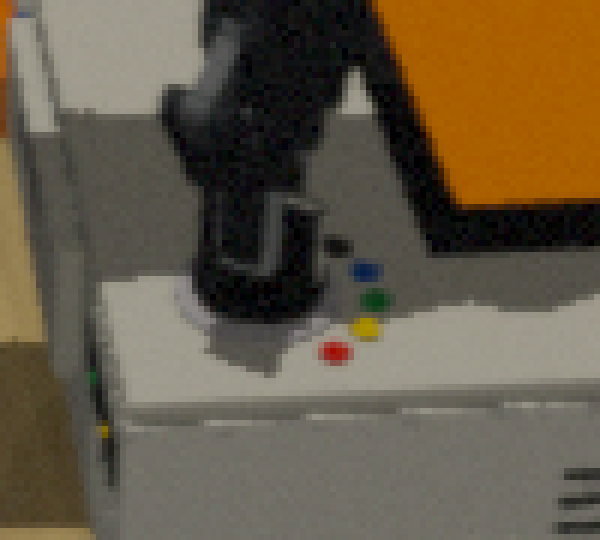

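The third click came as the torque drop to 0.032 N m. The knob is now at about 71.4°, with 0.11 N m of hold torque where 0.10 is expected. The pointer is in line with the pads and the panel is flush. I'll hold briefly, then hand in.

servo_tool --steps '[{"x": 0, "y": 0, "z": 0, "yaw": -0.5}, {"x": 0, "y": 0, "z": 0, "yaw": -0.5}, {"x": 0, "y": 0, "z": 0, "yaw": -0.5}, {"x": 0, "y": 0, "z": 0, "yaw": -0.5}, {"x": 0, "y": 0, "z": 0, "yaw": -0.5}, {"x": 0, "y": 0, "z": 0, "yaw": -0.5}]'

```text
time: 14.55
ee_pos: [0.6565, -0.1311, 0.1708]
tcp_rot: [-179.7, -0.4, 140.5]
wrist_force: [1.0, 0.4, -1.0]
opening: 0.0132
```

```bash
python3 - <<'E'
from h import *
o=get_obs();print(o['torque'],o['tcp_rot'],o['opening'])
im,d=camera('scene');P=cloud('scene',d)
a=np.deg2rad(-3.5);ux=np.array([np.cos(a),np.sin(a),0]);uy=np.array([-ux[1],ux[0],0])
v=P-np.array([.607,-.0326,0]);vx,vy=v@ux,v@uy
m=(P[...,2]>.106)&(P[...,2]<.124)&(vx<.0)&(vx>-.12)&(vy>0)&(vy<.12)
print(m.sum(),np.percentile(vx[m],[2,50,98]))
print(job_done())
E
```

```text
[ 0.29991303 -0.4231944   0.10042106] [-179.67418453   -0.36348807  140.45814413] 0.013183245750954965
279 [-0.01222476 -0.00688181 -0.00034781]
the job is handed in; nothing more can be done
None
```

The drawer is home on its catch and the gripper is holding the knob on the third stop (yellow). I handed the job in after about 15 s. `job_done` gives no verdict, so what follows are my own checks.

- **Drawer:** I pushed it home in small steps with shut fingers, at about 50 mm/s or less and slower through the catch. At the end the force rose to about 12 N with no further movement. The last scene view put the panel face 12.2 mm in front of the viewer, against 12 mm when seated.
- **Knob:** I gripped the bar (opening about 13 mm) and turned it clockwise about 71.9° (1.255 rad; the third stop is 1.257). Torque drops were clear at the second and third clicks (0.040 and 0.032 N m). The first was blurred by sensor noise of a few hundredths of a N m, so the angle supports the count there. The last wrist picture, about 0.5° before the end, showed the bar straight between the pads. The final torque was 0.100 N m, as expected at the third stop.
- **Bystanders:** I never touched the tube rack, tip box or spare plate. They looked undisturbed in the pictures, but I did not measure their positions again at the end.

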